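# Flip the one rocker left on in the stage controller's option bank, with a blunt probe

### The job

In the stage controller's row of six small rocker switches, one has been left tipped the other way from the rest: its half nearer the robot sticks up. Take the blunt probe from the instrument stand and, holding it, press that rocker fully over with the probe's tip so that all six lie the same way, without touching it with the gripper or flipping any other. Then put the probe back upright in a free hole of the stand, seated on its collar, and leave the rest of the bench as it is.

Things in the scene. Friction and masses are not known exactly. Their poses are not given: they have to be found in the camera images.
- probe_grip (a point): Middle of the handle of the blunt probe, the tool to use: loose, 132 mm long, about 60 g, starts upright, tip down, in a hole of the stand. The handle is a straight aluminium cylinder 12 mm thick and 60 mm long with fine dark rings, the thickest in the stand. z axis: along the probe, from tip to handle. It is round, so its yaw does not matter.
- probe_collar (a point): Underside centre of the probe's collar, a disc 20 mm across and 4 mm thick just below the handle that rests on the stand's top plate; 34 mm below probe_grip. Below it a cone, 11.6 mm wide at the collar, narrows over 30 mm to the 5 mm shank, so the probe centres itself in a hole.
- probe_tip (a point): The blunt, rounded end of the probe's 5 mm shank, 102 mm below probe_grip along the probe.
- stand: Fixed open instrument rack, 70 (x) by 184 mm (y), origin at the centre of its underside; flat top plate at 80 mm with four 14 mm through holes in a row, 1 to 4 at y = -66, -22, 22, 66 mm (x = 0). Free depth below the plate's top 70 mm. Hole 1 is empty; probe, lens brush and needle stand in holes 2 to 4 in any order, none over 64 mm above the plate. Yaw within 0.3 rad.
- console: Fixed desktop stage controller, grey, 175 (x) by 262 mm (y), top panel at 58 mm, origin at the centre of its underside, x axis away from the robot (yaw within 0.35 rad). On the panel, centred at x -36, y -54 mm, a 12 mm high guard frame (opening 54 by 128 mm) surrounds six cream rocker switches in a row along y, 20 mm apart. On its +y side a joystick stands 67 mm above the panel.
- rocker_left_on: The one rocker switch that starts tipped the other way: its half nearer the robot (console -x) raised, its far half down. Anywhere in the row. Origin: centre of the switch at panel level, axes as the console's. Bezel 32 by 19 mm, 6 mm high; cream rocker 26 mm long (x), 12 mm wide (y), tipping about a pivot across its middle, 4 mm above the panel.
- rocker_left_on_lever (a joint): Angle of that rocker, rad: 0.44 at the start (near half its end raised about 5 mm), 0 = flipped like the other five (near half flush with the bezel, far half raised). It snaps over centre at 0.22 and stays on either side. About 2 N down on the raised half, 9 mm from the pivot, tips it; it stops solidly when fully over.
- rocker_left_on_near (a point): Where to press: on the top face of that rocker's near half, 9 mm from the pivot towards the robot; moves with the rocker (about 68 mm above the bench when raised, 64 mm when down).
- rocker_off1_lever (a joint): Angle of another rocker of the bank (same make, elsewhere in the row), rad: 0 = near half down, far half raised (as it starts and shall stay), 0.44 = flipped the other way.
- rocker_off2_lever (a joint): Angle of another rocker of the bank (same make, elsewhere in the row), rad: 0 = near half down, far half raised (as it starts and shall stay), 0.44 = flipped the other way.
- rocker_off3_lever (a joint): Angle of another rocker of the bank (same make, elsewhere in the row), rad: 0 = near half down, far half raised (as it starts and shall stay), 0.44 = flipped the other way.
- rocker_off4_lever (a joint): Angle of another rocker of the bank (same make, elsewhere in the row), rad: 0 = near half down, far half raised (as it starts and shall stay), 0.44 = flipped the other way.
- rocker_off5_lever (a joint): Angle of another rocker of the bank (same make, elsewhere in the row), rad: 0 = near half down, far half raised (as it starts and shall stay), 0.44 = flipped the other way.
- lens_brush: Loose lens brush in the stand: slim wooden stem 7 mm thick, steel ferrule, flared brown tuft on top, 61 mm above the plate. Origin at the underside of its collar.
- mounted_needle: Loose mounted needle in the stand: thin tapering black handle, 9 to 6 mm thick, 46 mm above the plate. Origin at the underside of its collar.
- petri_dish: Loose covered petri dish, 94 mm across, 16 mm high, close to the console on the robot's side. Origin at the centre of its underside, as for the other bystanders.
- oil_bottle: Loose small amber bottle with black cap, 28 mm across, 62 mm high, on the robot's side of the stand.
- mouse: Loose black computer mouse, 110 by 60 by 33 mm, between the stand and the console.
- slide_tray: Loose grey tray of microscope slides, 200 by 84 mm, 42 mm high, at the far side of the bench.
- ceramic_jar: Loose white ceramic jar, 84 mm across, 105 mm high, beyond the stand.
- tally_counter: Loose round steel hand tally counter, 48 mm across, 20 mm high, on the record sheet.
Mind the look-alikes: they are no part of the job. Several things look just like the stand: the one meant starts farthest from the robot's base.

How it is judged:
By the outcome, as a careful person would: the job done as asked, in the order asked, and still so for the second after the job is handed in, with the robot touching nothing.
It also fails if it takes over 54 s, if anything falls off the work surface, if the arm or the gripper's body presses on something with over 40 N, if the wrist force passes 120 N, or if a joint passes its speed limit or range.

### The arm

A 7-joint arm with a two-finger parallel gripper is mounted at the origin on the work surface. World frame = base frame: x ahead of the robot, y to its left, z up, the work surface at z = 0. Lengths are in m, angles in degrees, forces in N, time in s.
With the tool pointing down it reaches from about 0.4 to 0.9 m from the base axis. Payload 5.5 kg.
Tool frame: the origin (TCP) lies at the very end of the fingers, on their centre line; the grasp point (between the pads) lies 19 mm behind it (grasp_offset is the distance from the TCP to the grasp point, in m); z points along the fingers, y is the line along which they close (so a half turn about z gives the same grasp; the last joint's range is limited). The gripper opens to 92 mm and grips with 3 to 60 N. Pads are 19 mm wide; open, the fingers measure 130 mm over their backs; the gripper's body (75 mm by 190 mm) begins 47 mm behind the grasp point.
Start: joints at [-49.32, 28.699, -24.465, 88.831, 12.651, 65.22, -12.049], TCP at [0.281, 0.586, 0.227] pointing down, gripper open.
Joint ranges: [-164.97, 164.97], [-17.58, 116.51], [-87.97, 89.64], [11.32, 138.91], [-80.73, 260.73], [10.89, 115.49], [-147.41, 147.41]. Speed limits (degrees/s): [147.25, 147.25, 180, 180, 180, 180, 180].

### API

Orientations are given as a 3x3 rotation matrix whose columns are the frame's x, y, z axes.
In Python, from station import * gives the robot as it stands. The module is installed in compiled form; this text tells all that it offers.
- The arm moves only by the tool arm_command, never from a script. Its argument "moves" is a list of rows, each an object of numbers: "x", "y", "z": the shift along the tool's x, y, z in m; "ax", "ay", "az": the turn, a rotation vector about the tool's x, y, z in rad. A call has 1 to 12 rows; each row shifts and turns the commanded pose from where the row before left it, along the tool's axes as they then stand; what a row does not reach is not made up. A row lasts 1/8 s, in which the tool goes at most 62.5 mm and 10.7 degrees, less where a joint would pass 70% of its speed; a pose out of reach is approached as far as the arm can. A call is refused whole if a number of a shift passes 0.0625 or a number of a turn 0.188, either way. A call with a gripper value outside its range is refused whole. "claw" is the opening in per cent of the stroke, from 0 (shut) to 100 (fully open), set as the call begins (left out, the last holds). The fingers move at their own pace and stop on an object; the grip force is fixed at half the most. Time passes only in rows, so rows that do not move let the fingers close. It gives the time, the measured TCP pose, the force, the opening and the grip force at its end, in the units of the state.
- get_obs(): the state, without advancing time (a new reading comes with each control period).
- camera(name): name is "side" or "top" or "wrist"; returns the picture (420x560x3 uint8, red, green, blue); there is no depth.
- camera_info(name): a dict with "fx", "fy", "cx", "cy" (pixels), "R" (3x3) and "t" (3): a world point X has camera coordinates R X + t. Camera axes: x right, y down, z forward; pixel columns grow to the right and rows downward; lengths in m; the calibration is good to about 2 mm. A picture is of the moment at which its call begins: read the wrist's pose just before it. camera_info takes no time and is no camera call; for the wrist camera it gives the pose at the moment of the call.
- close_job(): hands the job in; it is judged then, once.
The state is a dict: "time_s": time; "qpos": joint angles; "joint_vel": joint speeds; "effort": joint torques, N m; "tcp_pos": TCP position; "orientation": TCP orientation; "ft_force": force on the tool from outside, world axes, zero at the start; "moment": the same for the moment, N m; "width": finger opening in m; "grip_force": force on a finger pad.
Only numpy, scipy, OpenCV 4.12 (cv2) and the standard library are available. Lean on these libraries where they do the work, as an engineer would, in place of code of your own. Each camera call takes 0.05 s, during which the arm holds its last target. There are 200 camera calls.

## Working session

There is one attempt and no reset: what is moved stays moved. The work goes in short steps, Python scripts to look and compute and a tool call to move; the robot and the scene stay as the last step left them, time stands still between calls to the robot, and variables do not carry over. Pictures are saved under pics/ and viewed, at most 10 in all, crops included, and the job is handed in when it is done.

Besides the shell and the picture viewer there is one more tool, called after "Call:" in YAML: its name, and indented under it one key for each argument. arm_command: Moves the arm, as the interface text tells. Its arguments: {"type":"object","properties":{"moves":{"type":"array","items":{"type":"object","properties":{"x":{"type":"number"},"y":{"type":"number"},"z":{"type":"number"},"ax":{"type":"number"},"ay":{"type":"number"},"az":{"type":"number"}}}},"claw":{"type":"number"}},"required":["moves"]}

```bash
mkdir -p pics; cat > h.py <<'E'
from station import *
import numpy as np, cv2
def snap(n,f):
    ci=camera_info(n); im=camera(n); cv2.imwrite(f,cv2.cvtColor(im,cv2.COLOR_RGB2BGR)); return im,ci
def ray(ci,u,v):
    R=np.array(ci["R"]);t=np.array(ci["t"])
    d=R.T@np.array([(u-ci["cx"])/ci["fx"],(v-ci["cy"])/ci["fy"],1]); return -R.T@t,d/np.linalg.norm(d)
def onz(ci,u,v,z):
    o,d=ray(ci,u,v); return o+d*(z-o[2])/d[2]
def proj(ci,X):
    c=np.array(ci["R"])@np.array(X)+np.array(ci["t"]); return np.array([ci["fx"]*c[0]/c[2]+ci["cx"],ci["fy"]*c[1]/c[2]+ci["cy"]])
def state():
    o=get_obs(); print(round(o["time_s"],2),np.round(o["tcp_pos"],4),np.round(o["orientation"],3).tolist(),np.round(o["ft_force"],1),round(o["width"],4)); return o
E
python3 - <<'E'
from h import *
o=state()
for n in("top","side"):
    im,ci=snap(n,f"pics/{n}0.png")
    print(n,ci["fx"],-np.array(ci["R"]).T@np.array(ci["t"]))
E
```

```text
0.0 [0.2806 0.5855 0.2257] [[-0.902, 0.432, -0.001], [0.432, 0.902, -0.002], [0.0, -0.002, -1.0]] [-0.4 -0.   0.8] 0.0919
top 406.35473417380695 [ 0.27788262 -0.08118918  1.25342794]
side 512.6019039728865 [-0.16385843 -0.71190826  0.86379282]
```

View pics/top0.png

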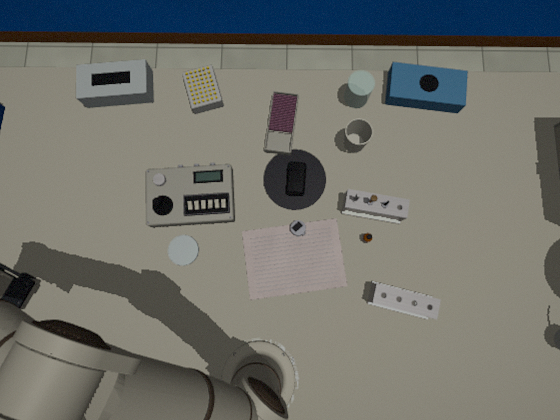

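View pics/side0.png

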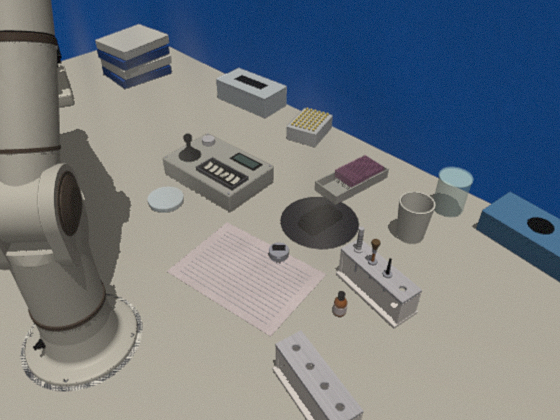

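Two stands look alike: top (376,205), which holds tools, and top (405,300), which is empty. The first is the one meant because it is farther from the base at about (258,378). In the side view the thick handle is at (360,240), the brush at (376,250), the needle at (388,267), and the empty hole at (404,288). I'll confirm in an enlarged crop.

```bash
python3 - <<'E'
import cv2,numpy as np
t=cv2.imread("pics/top0.png");s=cv2.imread("pics/side0.png")
r=lambda im,x,y,w,h:cv2.resize(im[y:y+h,x:x+w],(400,300),interpolation=cv2.INTER_CUBIC)
a=np.hstack([r(t,335,175,80,60),r(s,330,220,100,75)])
b=np.hstack([r(t,140,155,100,75),r(s,180,145,80,60)])
cv2.imwrite("pics/c1.png",np.vstack([a,b]))
E
```

```text
(no output)
```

View pics/c1.png

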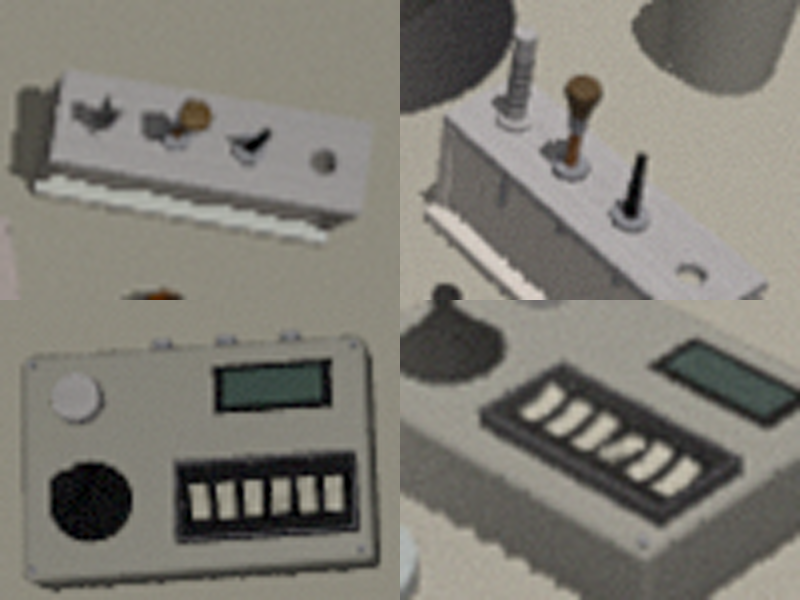

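```bash
python3 - <<'E'
from h import *
T=camera_info("top");S=camera_info("side")
t5=lambda x,y,z:onz(T,335+x/5-.4,175+y/5-.4,z)
c=np.array([t5(*p,.08) for p in((67,68),(373,123),(355,213),(50,163))]); print("stand corners\n",c.round(4)); m=c.mean(0)
print(np.linalg.norm(c-np.roll(c,-1,0),axis=1))
ax=(c[0]+c[3]-c[1]-c[2]); ax/=np.linalg.norm(ax); print("centre",m,"yaw",np.degrees(np.arctan2(-ax[0],ax[1])))
for k in(-.066,-.022,.022,.066): print("hole",(m+ax*k).round(4))
print("hole1 seen",t5(323,161,.08))
s4=lambda x,y,z:onz(S,330+x/4-.4,220+y/4-.4,z)
print("probe top",s4(125,35,.144),"collar",s4(115,122,.082),"hole1 side",s4(292,274,.08))
k4=lambda x,y,z:onz(T,140+x/4-.4,155+(y-300)/4-.4,z)
f=np.array([k4(*p,.07) for p in((175,462),(353,453),(358,530),(178,543))]);print("frame",f.round(4),f.mean(0),np.linalg.norm(f-np.roll(f,-1,0),axis=1))
e=f[0]+f[3]-f[1]-f[2];print("yaw",np.degrees(np.arctan2(-e[0],e[1])))
q=np.array([k4(*p,.058) for p in((25,353),(365,335),(378,565),(30,583))]);print("console",q.round(4),q.mean(0),np.linalg.norm(q-np.roll(q,-1,0),axis=1))
print([k4(x,y,.066).round(4) for x,y in((200,501),(227,499),(253,497),(280,495),(307,494),(333,492))])
print("side odd",onz(S,180+(630-400)/5,145+145/5,.066))
E
```

```text
stand corners
 [[ 0.5516 -0.2572  0.08  ]
 [ 0.5206 -0.4369  0.08  ]
 [ 0.4668 -0.4241  0.08  ]
 [ 0.4943 -0.2464  0.08  ]]
[0.18233817 0.05530167 0.17983786 0.05833332]
centre [ 0.50834426 -0.34112874  0.08      ] yaw -9.298015136806152
hole [ 0.4977 -0.4063  0.08  ]
hole [ 0.5048 -0.3628  0.08  ]
hole [ 0.5119 -0.3194  0.08  ]
hole [ 0.519 -0.276  0.08 ]
hole1 seen [ 0.49748525 -0.40657424  0.08      ]
probe top [ 0.51689286 -0.27927817  0.144     ] collar [ 0.51654112 -0.28133386  0.082     ] hole1 side [ 0.49645658 -0.40971034  0.08      ]
frame [[0.5269 0.2318 0.07  ]
 [0.5354 0.0995 0.07  ]
 [0.4772 0.0936 0.07  ]
 [0.4659 0.226  0.07  ]] [0.50132619 0.16273208 0.07      ] [0.13254768 0.05843408 0.13290575 0.06128703]
yaw 4.288380616541953
console [[0.6128 0.3543 0.058 ]
 [0.6302 0.0958 0.058 ]
 [0.4531 0.0795 0.058 ]
 [0.4364 0.3372 0.058 ]] [0.53310386 0.21669139 0.058     ] [0.25907067 0.17787378 0.2582405  0.17726344]
[array([0.4983, 0.2125, 0.066 ]), array([0.5001, 0.1925, 0.066 ]), array([0.5018, 0.1733, 0.066 ]), array([0.5036, 0.1532, 0.066 ]), array([0.5046, 0.1332, 0.066 ]), array([0.5063, 0.1139, 0.066 ])]
side odd [0.5059311  0.14582664 0.066     ]
```

The crop confirms it: the ringed, thickest handle (the probe) is in hole 4 at about (0.517,-0.279), and hole 1 is free. The odd rocker is the 4th from the +y end. I'll set out via the console and look on the way.

Call:
arm_command:
  moves:
    - {"x": -0.045, "y": -0.037}
    - {"x": -0.045, "y": -0.037}
    - {"x": -0.045, "y": -0.037}
    - {"x": -0.045, "y": -0.037}
    - {"x": -0.045, "y": -0.037}
    - {"x": -0.045, "y": -0.037}
    - {"x": -0.045, "y": -0.037}
    - {"x": -0.03, "y": -0.03}
    - {"x": 0}
  claw: 100

```text
schema error: expected keys x, y, z, ax, ay, az
```

```bash
python3 - <<'E'
from h import *
state(); im,ci=snap("wrist","pics/w1.png"); print(-np.array(ci["R"]).T@np.array(ci["t"])); print(proj(ci,[.504,.153,.066]))
E
```

```text
0.1 [0.2806 0.5856 0.2258] [[-0.902, 0.432, -0.001], [0.432, 0.902, -0.002], [0.0, -0.002, -1.0]] [0.3 0.2 0. ] 0.0916
[0.21459299 0.61806889 0.38497021]
[ 19.2639837  519.05665717]
```

View pics/w1.png

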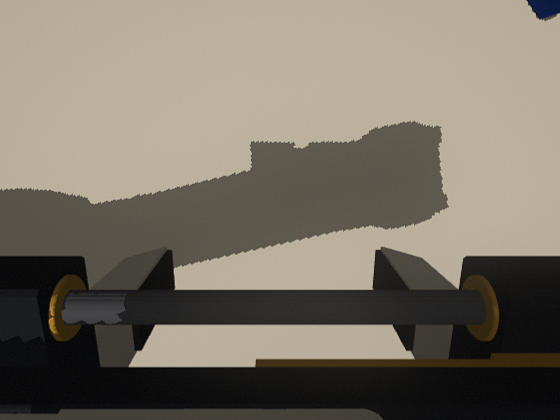

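The first call was refused because every key is needed. The picture only shows that the wrist camera sits at tool +x and sees ahead of the fingers.

Call:
arm_command:
  moves:
    - {"x": -0.049, "y": -0.029, "z": 0, "ax": 0, "ay": 0, "az": 0}
    - {"x": -0.049, "y": -0.029, "z": 0, "ax": 0, "ay": 0, "az": 0}
    - {"x": -0.049, "y": -0.029, "z": 0, "ax": 0, "ay": 0, "az": 0}
    - {"x": -0.049, "y": -0.029, "z": 0, "ax": 0, "ay": 0, "az": 0}
    - {"x": -0.049, "y": -0.029, "z": 0, "ax": 0, "ay": 0, "az": 0}
    - {"x": -0.049, "y": -0.029, "z": 0, "ax": 0, "ay": 0, "az": 0}
    - {"x": -0.049, "y": -0.029, "z": 0, "ax": 0, "ay": 0, "az": 0}
    - {"x": -0.049, "y": -0.029, "z": 0, "ax": 0, "ay": 0, "az": 0}
    - {"x": -0.049, "y": -0.029, "z": 0, "ax": 0, "ay": 0, "az": 0}
    - {"x": -0.049, "y": -0.029, "z": 0, "ax": 0, "ay": 0, "az": 0}
    - {"x": 0, "y": 0, "z": 0, "ax": 0, "ay": 0, "az": 0}
    - {"x": 0, "y": 0, "z": 0, "ax": 0, "ay": 0, "az": 0}
  claw: 100

```text
time_s: 1.65
tcp_pos: [0.597, 0.1132, 0.2262]
orientation: [[-0.902, 0.433, -0.001], [0.433, 0.902, 0.001], [0.001, 0.0, -1.0]]
ft_force: [-0.5, 0.2, 0.8]
width: 0.0919
grip_force: 0.0
```

```bash
python3 - <<'E'
from h import *
state(); im,ci=snap("wrist","pics/w2.png"); print(proj(ci,[.504,.153,.066]))
E
```

```text
1.65 [0.597  0.1132 0.2262] [[-0.902, 0.433, -0.001], [0.433, 0.902, 0.001], [0.001, 0.0, -1.0]] [-0.5  0.2  0.8] 0.0919
[267.41345111  68.06341407]
```

View pics/w2.png

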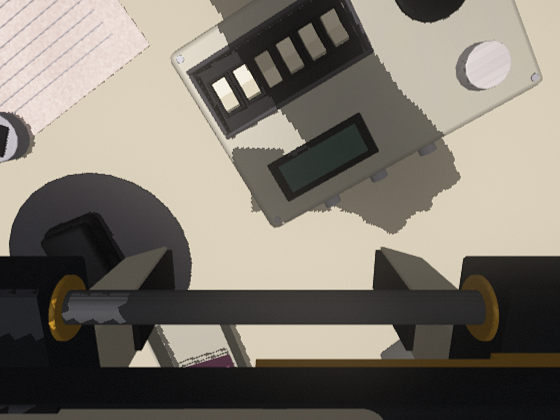

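The six rockers show at (228,93), (246,80), (267,68), (290,55), (313,43) and (337,27). The projected candidate lands on (267,68), the 4th from the +y end. I'll confirm it in a crop and measure.

```bash
python3 - <<'E'
from h import *
ci=camera_info("wrist"); im=cv2.imread("pics/w2.png")
cv2.imwrite("pics/c2.png",cv2.resize(im[0:140,185:375],(760,560),interpolation=cv2.INTER_CUBIC))
for u,v in((228,93),(246,80),(267,68),(290,55),(313,43),(337,27)): print(onz(ci,u,v,.064).round(4))
f=np.array([onz(ci,u,v,.070) for u,v in((229,138),(189,67),(371,51))]);print("frame",f.round(4))
print("console",[onz(ci,u,v,.058).round(4) for u,v in((172,56),(277,225),(540,81))])
E
```

```text
[0.5068 0.1165 0.064 ]
[0.5041 0.1344 0.064 ]
[0.5033 0.1538 0.064 ]
[0.5024 0.1746 0.064 ]
[0.5022 0.1948 0.064 ]
[0.4997 0.2164 0.064 ]
frame [[0.5393 0.1014 0.07  ]
 [0.4765 0.0983 0.07  ]
 [0.5276 0.2324 0.07  ]]
console [array([0.4611, 0.0881, 0.058 ]), array([0.6287, 0.1032, 0.058 ]), array([0.6094, 0.3536, 0.058 ])]
```

View pics/c2.png

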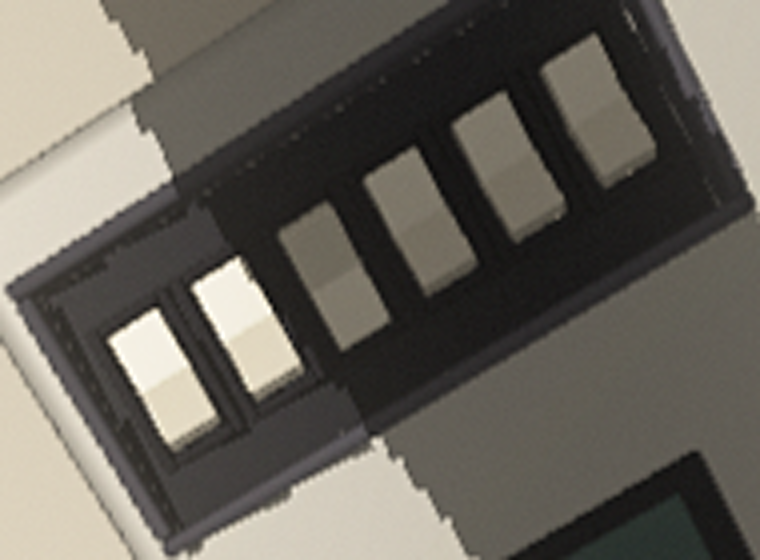

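The crop confirms the odd one: at crop (333,275) the near half is dark and tilted and there is no dark end face at the far end, unlike its neighbours. Centre is about (0.503,0.1535). Next I go to the stand to look at the probe.

Call:
arm_command:
  moves:
    - {"x": -0.015, "y": -0.0585, "z": 0, "ax": 0, "ay": 0, "az": 0}
    - {"x": -0.015, "y": -0.0585, "z": 0, "ax": 0, "ay": 0, "az": 0}
    - {"x": -0.015, "y": -0.0585, "z": 0, "ax": 0, "ay": 0, "az": 0}
    - {"x": -0.015, "y": -0.0585, "z": 0, "ax": 0, "ay": 0, "az": 0}
    - {"x": -0.015, "y": -0.0585, "z": 0, "ax": 0, "ay": 0, "az": 0}
    - {"x": -0.015, "y": -0.0585, "z": 0, "ax": 0, "ay": 0, "az": 0}
    - {"x": -0.015, "y": -0.0585, "z": 0, "ax": 0, "ay": 0, "az": 0}
    - {"x": -0.015, "y": -0.0585, "z": 0, "ax": 0, "ay": 0, "az": 0}
    - {"x": 0, "y": 0, "z": 0, "ax": 0, "ay": 0, "az": 0.184}
    - {"x": 0, "y": 0, "z": 0, "ax": 0, "ay": 0, "az": 0.184}
    - {"x": 0, "y": 0, "z": 0, "ax": 0, "ay": 0, "az": 0.184}
    - {"x": 0, "y": 0, "z": 0, "ax": 0, "ay": 0, "az": 0.184}

```text
time_s: 3.2
tcp_pos: [0.5045, -0.3585, 0.2266]
orientation: [[-0.376, 0.927, 0.0], [0.927, 0.376, 0.001], [0.001, 0.001, -1.0]]
ft_force: [-0.3, -0.2, 0.1]
width: 0.0917
grip_force: 0.0
```

Call:
arm_command:
  moves:
    - {"x": 0, "y": 0, "z": 0, "ax": 0, "ay": 0, "az": 0.184}
    - {"x": 0, "y": 0, "z": 0, "ax": 0, "ay": 0, "az": 0.184}
    - {"x": 0, "y": 0, "z": 0, "ax": 0, "ay": 0, "az": 0.184}
    - {"x": 0, "y": 0, "z": 0, "ax": 0, "ay": 0, "az": 0}
    - {"x": 0, "y": 0, "z": 0, "ax": 0, "ay": 0, "az": 0}

```text
time_s: 3.82
tcp_pos: [0.5041, -0.3597, 0.2267]
orientation: [[0.158, 0.987, 0.0], [0.987, -0.158, 0.0], [0.0, 0.0, -1.0]]
ft_force: [0.1, -1.2, -0.3]
width: 0.092
grip_force: 0.0
```

```bash
python3 - <<'E'
from h import *
state(); im,ci=snap("wrist","pics/w3.png"); print(proj(ci,[.517,-.279,.144]),proj(ci,[.517,-.279,.084]))
E
```

```text
3.83 [ 0.5041 -0.3597  0.2267] [[0.158, 0.987, 0.0], [0.987, -0.158, 0.0], [0.0, 0.0, -1.0]] [ 0.1 -1.2 -0.3] 0.092
[274.00560094  89.7655175 ] [273.80857536  92.55864781]
```

View pics/w3.png

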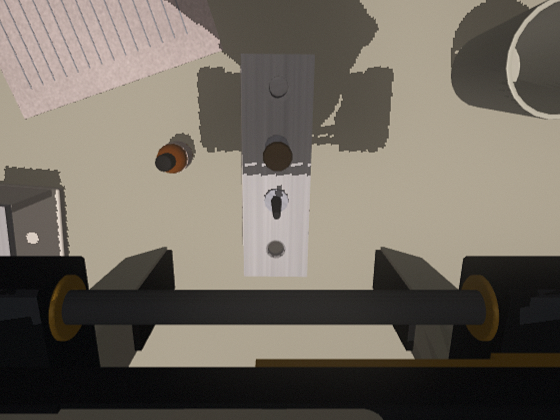

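The probe is at (278,88), predicted (274,90), with the brush at (278,156), the needle at (277,203), and empty hole 1 at (276,249). I'll compute its position and the moves to it.

```bash
python3 - <<'E'
from h import *
o=get_obs();ci=camera_info("wrist");R=np.array(o["orientation"]);p=np.array(o["tcp_pos"])
for u,v,z in((278,87,.144),(278,87,.084),(276,249,.08),(241,54,.08),(314,54,.08),(243,277,.08),(308,277,.08)):
    X=onz(ci,u,v,z);print(X.round(4),"tool",(R.T@(X-p)).round(4))
print(-np.array(ci["R"]).T@np.array(ci["t"]))
E
```

```text
[ 0.5196 -0.2782  0.144 ] tool [0.0833 0.0025 0.0827]
[ 0.5207 -0.2759  0.084 ] tool [0.0857 0.0033 0.1427]
[ 0.498  -0.4085  0.08  ] tool [-0.0489  0.0019  0.1467]
[ 0.4968 -0.2477  0.08  ] tool [ 0.1097 -0.0249  0.1467]
[ 0.5515 -0.2565  0.08  ] tool [0.1097 0.0306 0.1467]
[ 0.4647 -0.4303  0.08  ] tool [-0.0756 -0.0275  0.1467]
[ 0.522  -0.4396  0.08  ] tool [-0.0757  0.0306  0.1467]
[ 0.514996   -0.28743221  0.38591402]
```

Call:
arm_command:
  moves:
    - {"x": 0.042, "y": 0.0025, "z": 0, "ax": 0, "ay": 0, "az": 0}
    - {"x": 0.0415, "y": 0, "z": 0, "ax": 0, "ay": 0, "az": 0}
    - {"x": 0, "y": 0, "z": 0, "ax": 0, "ay": 0, "az": 0}
    - {"x": 0, "y": 0, "z": 0.03, "ax": 0, "ay": 0, "az": 0}
    - {"x": 0, "y": 0, "z": 0.03, "ax": 0, "ay": 0, "az": 0}
    - {"x": 0, "y": 0, "z": 0.03, "ax": 0, "ay": 0, "az": 0}
    - {"x": 0, "y": 0, "z": 0.02, "ax": 0, "ay": 0, "az": 0}
    - {"x": 0, "y": 0, "z": 0.02, "ax": 0, "ay": 0, "az": 0}
    - {"x": 0, "y": 0, "z": 0, "ax": 0, "ay": 0, "az": 0}
    - {"x": 0, "y": 0, "z": 0, "ax": 0, "ay": 0, "az": 0}

```text
time_s: 5.12
tcp_pos: [0.5198, -0.2798, 0.0974]
orientation: [[0.163, 0.987, 0.001], [0.987, -0.163, -0.001], [-0.0, 0.001, -1.0]]
ft_force: [0.4, 0.1, 0.8]
width: 0.0914
grip_force: 0.0
```

Call:
arm_command:
  moves:
    - {"x": 0, "y": 0, "z": 0, "ax": 0, "ay": 0, "az": 0}
    - {"x": 0, "y": 0, "z": 0, "ax": 0, "ay": 0, "az": 0}
    - {"x": 0, "y": 0, "z": 0, "ax": 0, "ay": 0, "az": 0}
    - {"x": 0, "y": 0, "z": 0, "ax": 0, "ay": 0, "az": 0}
    - {"x": 0, "y": 0, "z": 0, "ax": 0, "ay": 0, "az": 0}
    - {"x": 0, "y": 0, "z": 0, "ax": 0, "ay": 0, "az": 0}
    - {"x": 0, "y": 0, "z": 0, "ax": 0, "ay": 0, "az": 0}
    - {"x": 0, "y": 0, "z": 0, "ax": 0, "ay": 0, "az": 0}
  claw: 0

```text
time_s: 6.12
tcp_pos: [0.5195, -0.2789, 0.0967]
orientation: [[0.163, 0.987, -0.0], [0.987, -0.163, 0.0], [0.0, -0.0, -1.0]]
ft_force: [0.3, 0.3, 0.8]
width: 0.0165
grip_force: 0.0
```

Call:
arm_command:
  moves:
    - {"x": 0, "y": 0, "z": 0, "ax": 0, "ay": 0, "az": 0}
    - {"x": 0, "y": 0, "z": 0, "ax": 0, "ay": 0, "az": 0}
    - {"x": 0, "y": 0, "z": 0, "ax": 0, "ay": 0, "az": 0}
    - {"x": 0, "y": 0, "z": 0, "ax": 0, "ay": 0, "az": 0}

```text
time_s: 6.62
tcp_pos: [0.5195, -0.2789, 0.0967]
orientation: [[0.163, 0.987, -0.0], [0.987, -0.163, 0.0], [0.0, -0.0, -1.0]]
ft_force: [0.0, -0.3, -0.6]
width: 0.0115
grip_force: 30.0
```

Call:
arm_command:
  moves:
    - {"x": 0, "y": 0, "z": -0.01, "ax": 0, "ay": 0, "az": 0}
    - {"x": 0, "y": 0, "z": -0.02, "ax": 0, "ay": 0, "az": 0}
    - {"x": 0, "y": 0, "z": -0.025, "ax": 0, "ay": 0, "az": 0}
    - {"x": 0, "y": 0, "z": -0.025, "ax": 0, "ay": 0, "az": 0}
    - {"x": 0, "y": 0, "z": -0.025, "ax": 0, "ay": 0, "az": 0}
    - {"x": 0, "y": 0, "z": -0.015, "ax": 0, "ay": 0, "az": 0}
    - {"x": 0, "y": 0, "z": 0, "ax": 0, "ay": 0, "az": 0}
    - {"x": 0, "y": 0, "z": 0, "ax": 0, "ay": 0, "az": 0}

```text
time_s: 7.62
tcp_pos: [0.519, -0.2786, 0.2158]
orientation: [[0.163, 0.987, -0.001], [0.987, -0.163, 0.001], [0.0, -0.001, -1.0]]
ft_force: [-0.4, 0.2, -1.0]
width: 0.011
grip_force: 30.0
```

```bash
python3 - <<'E'
from h import *
o=state(); im,ci=snap("side","pics/s2.png"); R=np.array(o["orientation"]);p=np.array(o["tcp_pos"])
u,v=proj(ci,p).astype(int);print(u,v,"tip exp",proj(ci,p+R[:,2]*.085))
x,y=max(u-60,0),max(v-50,0);cv2.imwrite("pics/c3.png",cv2.resize(cv2.cvtColor(im,cv2.COLOR_RGB2BGR)[y:y+105,x:x+130],(780,600*105*13//(105*13)) ,interpolation=cv2.INTER_CUBIC));print(x,y)
E
```

```text
7.62 [ 0.519  -0.2786  0.2158] [[0.163, 0.987, -0.001], [0.987, -0.163, 0.001], [0.0, -0.001, -1.0]] [-0.4  0.2 -1. ] 0.011
365 201 tip exp [360.46698722 232.3843131 ]
305 151
```

View pics/c3.png

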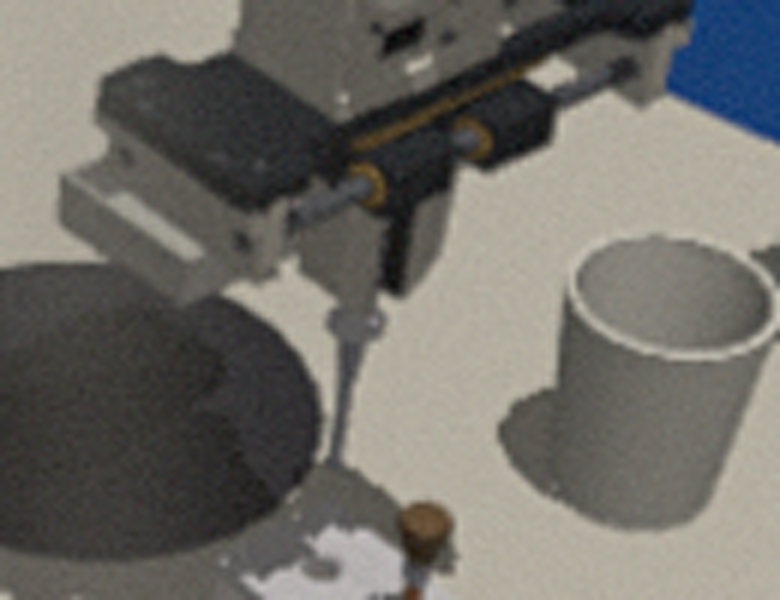

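The probe is gripped straight: the tip is seen at (361,232), as expected. It lies about 85 mm below the TCP. Moving above the rocker's near half.

Call:
arm_command:
  moves:
    - {"x": 0.03, "y": -0.007, "z": 0, "ax": 0, "ay": 0, "az": 0}
    - {"x": 0.05, "y": -0.011, "z": 0, "ax": 0, "ay": 0, "az": 0}
    - {"x": 0.05, "y": -0.011, "z": 0, "ax": 0, "ay": 0, "az": 0}
    - {"x": 0.05, "y": -0.011, "z": 0, "ax": 0, "ay": 0, "az": 0}
    - {"x": 0.05, "y": -0.011, "z": 0, "ax": 0, "ay": 0, "az": 0}
    - {"x": 0.05, "y": -0.011, "z": 0, "ax": 0, "ay": 0, "az": 0}
    - {"x": 0.05, "y": -0.011, "z": 0, "ax": 0, "ay": 0, "az": 0}
    - {"x": 0.05, "y": -0.011, "z": 0, "ax": 0, "ay": 0, "az": 0}
    - {"x": 0.041, "y": -0.011, "z": 0, "ax": 0, "ay": 0, "az": 0}
    - {"x": 0, "y": 0, "z": 0, "ax": 0, "ay": 0, "az": 0}
    - {"x": 0, "y": 0, "z": 0, "ax": 0, "ay": 0, "az": 0}

```text
time_s: 9.05
tcp_pos: [0.4941, 0.1511, 0.2158]
orientation: [[0.163, 0.987, -0.002], [0.987, -0.163, -0.001], [-0.001, -0.001, -1.0]]
ft_force: [0.3, -0.3, -0.5]
width: 0.0117
grip_force: 30.0
```

```bash
python3 - <<'E'
from h import *
o=state(); R=np.array(o["orientation"]);p=np.array(o["tcp_pos"])
print("tool delta",(R.T@(np.array([.494,.1525,0])-p)).round(4))
for n in("top","side"):
    im,ci=snap(n,f"pics/{n}3.png");t=p+R[:,2]*.0847;print(n,"tip",proj(ci,t).round(1),"press pt",proj(ci,[.494,.1525,.068]).round(1),"centre",proj(ci,[.503,.1535,.066]).round(1))
s=cv2.imread("pics/side3.png");cv2.imwrite("pics/c4.png",cv2.resize(s[120:210,170:290],(800,600),interpolation=cv2.INTER_CUBIC))
E
```

```text
9.05 [0.4941 0.1511 0.2158] [[0.163, 0.987, -0.002], [0.987, -0.163, -0.001], [-0.001, -0.001, -1.0]] [ 0.3 -0.3 -0.5] 0.0117
tool delta [0.0016 0.     0.2158]
top tip [205.9 202.4] press pt [209.6 206.4] centre [209.5 203.5]
side tip [219.5 154.3] press pt [220.8 174.2] centre [223.2 173.2]
```

View pics/c4.png

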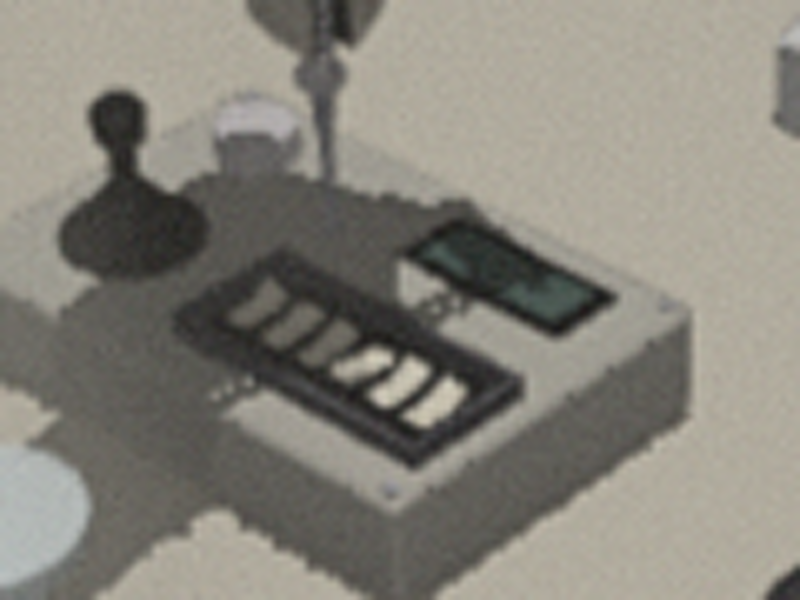

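The side view at the rocker shows the 4th rocker at crop (364,365), a little off my projection of (355,355). I'll check its centre numerically in all views.

```bash
python3 - <<'E'
from h import *
def blobs(f,x,y,w,h,ci,z,lo,hi):
    im=cv2.resize(cv2.imread(f)[y:y+h,x:x+w],None,fx=8,fy=8,interpolation=cv2.INTER_CUBIC); g=im.min(2)
    # cream rockers inside dark frame: find dark frame, fill, then bright parts
    gr=im.max(2); d=(gr<lo).astype(np.uint8); cs,_=cv2.findContours(d,cv2.RETR_EXTERNAL,cv2.CHAIN_APPROX_SIMPLE)
    c=max([c for c in cs],key=lambda c:cv2.contourArea(cv2.convexHull(c))); m=cv2.fillPoly(np.zeros_like(d),[cv2.convexHull(c)],1)
    m=cv2.erode(m,np.ones((17,17))); b=((gr>hi)&(m>0)).astype(np.uint8)
    n,l,st,ce=cv2.connectedComponentsWithStats(b)
    r=cv2.minAreaRect(c);print(f,"frame",((cv2.boxPoints(r)+.5)/8-.5+[x,y]).round(1).tolist())
    for k in range(1,n):
        if st[k][4]>300:
            u,v=(ce[k]+.5)/8-.5+[x,y]; print(np.round([u,v],1),st[k][4],onz(ci,u,v,z).round(4))
S=camera_info("side");T=camera_info("top")
blobs("pics/side0.png",194,155,56,36,S,.065,75,115)
blobs("pics/top0.png",180,190,52,30,T,.065,60,110)
E
```

```text
pics/side0.png frame [[194.5, 169.8], [203.6, 152.9], [248.5, 177.0], [239.5, 193.9]]
[208.4 165.2] 2054 [0.4989 0.21   0.065 ]
[213.5 168.2] 2046 [0.4998 0.1897 0.065 ]
[218.8 171.1] 2093 [0.5017 0.17   0.065 ]
[224.1 174.2] 1629 [0.5029 0.1498 0.065 ]
[229.6 177. ] 2228 [0.505  0.1304 0.065 ]
[235.1 180.1] 2305 [0.5064 0.1105 0.065 ]
pics/top0.png frame [[182.6, 195.4], [228.1, 192.6], [229.4, 212.5], [183.9, 215.3]]
[222.9 202.8] 2136 [0.5059 0.1137 0.065 ]
[216.3 203. ] 1971 [0.505  0.1336 0.065 ]
[209.7 203.3] 1933 [0.5039 0.153  0.065 ]
[202.9 203.9] 2108 [0.502  0.1734 0.065 ]
[196.1 204.5] 2048 [0.4997 0.1935 0.065 ]
[189.5 205. ] 2014 [0.4982 0.213  0.065 ]
```

The three views agree on about (0.503, 0.152), so the tip is already on the pressing point (0.494, 0.1515). Going down.

Call:
arm_command:
  moves:
    - {"x": 0, "y": 0, "z": 0.02, "ax": 0, "ay": 0, "az": 0}
    - {"x": 0, "y": 0, "z": 0.02, "ax": 0, "ay": 0, "az": 0}
    - {"x": 0, "y": 0, "z": 0.015, "ax": 0, "ay": 0, "az": 0}
    - {"x": 0, "y": 0, "z": 0.003, "ax": 0, "ay": 0, "az": 0}
    - {"x": 0, "y": 0, "z": 0.002, "ax": 0, "ay": 0, "az": 0}
    - {"x": 0, "y": 0, "z": 0.002, "ax": 0, "ay": 0, "az": 0}
    - {"x": 0, "y": 0, "z": 0, "ax": 0, "ay": 0, "az": 0}

```text
time_s: 10.02
tcp_pos: [0.4948, 0.152, 0.155]
orientation: [[0.163, 0.987, 0.001], [0.987, -0.163, 0.0], [0.0, 0.001, -1.0]]
ft_force: [-0.5, 0.1, -1.0]
width: 0.0116
grip_force: 30.0
```

Call:
arm_command:
  moves:
    - {"x": 0, "y": 0, "z": 0.001, "ax": 0, "ay": 0, "az": 0}
    - {"x": 0, "y": 0, "z": 0.001, "ax": 0, "ay": 0, "az": 0}
    - {"x": 0, "y": 0, "z": 0, "ax": 0, "ay": 0, "az": 0}

```text
time_s: 10.4
tcp_pos: [0.4945, 0.1519, 0.1528]
orientation: [[0.163, 0.987, -0.0], [0.987, -0.163, 0.0], [0.0, -0.0, -1.0]]
ft_force: [-0.6, -0.7, 0.5]
width: 0.0113
grip_force: 30.0
```

Call:
arm_command:
  moves:
    - {"x": 0, "y": 0, "z": 0.001, "ax": 0, "ay": 0, "az": 0}
    - {"x": 0, "y": 0, "z": 0.001, "ax": 0, "ay": 0, "az": 0}
    - {"x": 0, "y": 0, "z": 0, "ax": 0, "ay": 0, "az": 0}

```text
time_s: 10.78
tcp_pos: [0.4945, 0.1518, 0.1505]
orientation: [[0.163, 0.987, -0.0], [0.987, -0.163, -0.0], [-0.0, -0.0, -1.0]]
ft_force: [0.2, 0.4, -0.5]
width: 0.0114
grip_force: 30.0
```

Call:
arm_command:
  moves:
    - {"x": 0, "y": 0, "z": 0.001, "ax": 0, "ay": 0, "az": 0}
    - {"x": 0, "y": 0, "z": 0.001, "ax": 0, "ay": 0, "az": 0}
    - {"x": 0, "y": 0, "z": 0, "ax": 0, "ay": 0, "az": 0}

```text
time_s: 11.15
tcp_pos: [0.4946, 0.1519, 0.1487]
orientation: [[0.163, 0.987, -0.0], [0.987, -0.163, 0.0], [0.0, -0.0, -1.0]]
ft_force: [0.7, 0.5, -0.3]
width: 0.0114
grip_force: 30.0
```

Call:
arm_command:
  moves:
    - {"x": 0, "y": 0, "z": 0.001, "ax": 0, "ay": 0, "az": 0}
    - {"x": 0, "y": 0, "z": 0, "ax": 0, "ay": 0, "az": 0}

```text
time_s: 11.4
tcp_pos: [0.4948, 0.152, 0.1483]
orientation: [[0.163, 0.987, 0.001], [0.987, -0.163, 0.0], [0.0, 0.001, -1.0]]
ft_force: [-1.0, -0.4, 5.3]
width: 0.0117
grip_force: 30.0
```

Call:
arm_command:
  moves:
    - {"x": 0, "y": 0, "z": 0.001, "ax": 0, "ay": 0, "az": 0}
    - {"x": 0, "y": 0, "z": 0, "ax": 0, "ay": 0, "az": 0}

```text
time_s: 11.65
tcp_pos: [0.4951, 0.1521, 0.148]
orientation: [[0.163, 0.987, 0.001], [0.987, -0.163, 0.0], [0.001, 0.001, -1.0]]
ft_force: [-2.5, -0.1, 10.1]
width: 0.0114
grip_force: 30.0
```

It stops solidly at 10 N with the tip at about 63.4 mm, as expected for fully over. I'll lift off and check.

Call:
arm_command:
  moves:
    - {"x": 0, "y": 0, "z": -0.005, "ax": 0, "ay": 0, "az": 0}
    - {"x": 0, "y": 0, "z": -0.015, "ax": 0, "ay": 0, "az": 0}
    - {"x": 0, "y": 0, "z": -0.025, "ax": 0, "ay": 0, "az": 0}
    - {"x": 0, "y": 0, "z": -0.025, "ax": 0, "ay": 0, "az": 0}
    - {"x": 0, "y": 0, "z": 0, "ax": 0, "ay": 0, "az": 0}
    - {"x": 0, "y": 0, "z": 0, "ax": 0, "ay": 0, "az": 0}

```text
time_s: 12.4
tcp_pos: [0.4942, 0.1518, 0.2164]
orientation: [[0.163, 0.987, -0.0], [0.987, -0.163, -0.0], [-0.0, -0.0, -1.0]]
ft_force: [-0.7, -0.2, -0.7]
width: 0.0115
grip_force: 30.0
```

```bash
python3 - <<'E'
from h import *
o=state(); im,ci=snap("side","pics/side4.png");p=np.array(o["tcp_pos"])
a=cv2.imread("pics/side0.png");b=cv2.imread("pics/side4.png")
r=lambda i:cv2.resize(i[150:195,190:255],(400,277),interpolation=cv2.INTER_CUBIC)
c=cv2.resize(b[125:195,190:255],(560,600),interpolation=cv2.INTER_CUBIC)[:554,:400]
g=np.hstack([np.vstack([r(a),r(b)]),c]); cv2.imwrite("pics/c5.png",cv2.convertScaleAbs(g,alpha=1.3))
R=np.array(o["orientation"])
print("to hole4",(R.T@(np.array([.5195,-.2789,0])-p)).round(4))
E
```

```text
12.4 [0.4942 0.1518 0.2164] [[0.163, 0.987, -0.0], [0.987, -0.163, -0.0], [-0.0, -0.0, -1.0]] [-0.7 -0.2 -0.7] 0.0115
to hole4 [-0.4207  0.0954  0.2165]
```

View pics/c5.png

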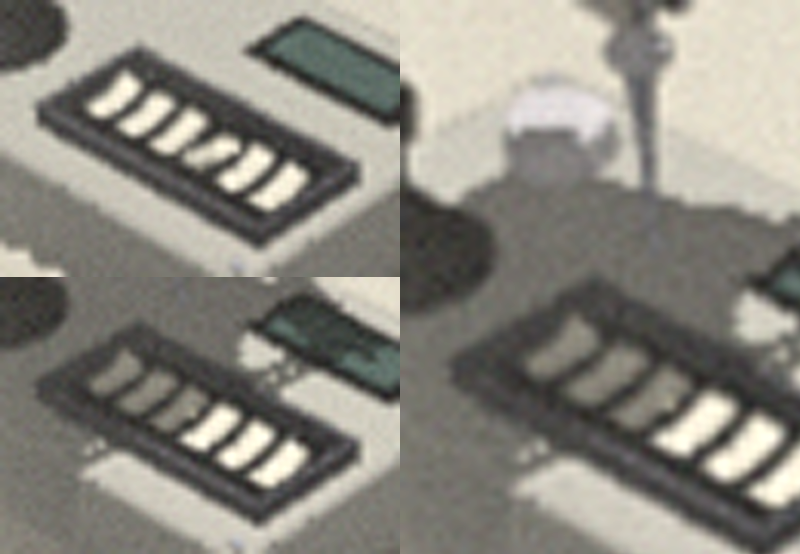

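All six rockers now look alike: the 4th, at lower-left panel (212,428), matches its neighbours. Returning to hole 4, which is free and whose position I know from the grasp.

Call:
arm_command:
  moves:
    - {"x": -0.03, "y": 0.007, "z": 0, "ax": 0, "ay": 0, "az": 0}
    - {"x": -0.05, "y": 0.011, "z": 0, "ax": 0, "ay": 0, "az": 0}
    - {"x": -0.05, "y": 0.011, "z": 0, "ax": 0, "ay": 0, "az": 0}
    - {"x": -0.05, "y": 0.011, "z": 0, "ax": 0, "ay": 0, "az": 0}
    - {"x": -0.05, "y": 0.011, "z": 0, "ax": 0, "ay": 0, "az": 0}
    - {"x": -0.05, "y": 0.011, "z": 0, "ax": 0, "ay": 0, "az": 0}
    - {"x": -0.05, "y": 0.011, "z": 0, "ax": 0, "ay": 0, "az": 0}
    - {"x": -0.05, "y": 0.011, "z": 0, "ax": 0, "ay": 0, "az": 0}
    - {"x": -0.0405, "y": 0.0115, "z": 0, "ax": 0, "ay": 0, "az": 0}
    - {"x": 0, "y": 0, "z": 0, "ax": 0, "ay": 0, "az": 0}
    - {"x": 0, "y": 0, "z": 0, "ax": 0, "ay": 0, "az": 0}

```text
time_s: 13.82
tcp_pos: [0.5195, -0.2776, 0.2154]
orientation: [[0.163, 0.987, -0.002], [0.987, -0.163, 0.002], [0.001, -0.002, -1.0]]
ft_force: [-0.2, -0.2, 0.0]
width: 0.0111
grip_force: 30.0
```

```bash
python3 - <<'E'
from h import *
o=state();R=np.array(o["orientation"]);p=np.array(o["tcp_pos"]);print((R.T@(np.array([.5195,-.2789,.0967])-p)).round(4))
E
```

```text
13.82 [ 0.5195 -0.2776  0.2154] [[0.163, 0.987, -0.002], [0.987, -0.163, 0.002], [0.001, -0.002, -1.0]] [-0.2 -0.2  0. ] 0.0111
[-0.0014  0.0005  0.1187]
```

Call:
arm_command:
  moves:
    - {"x": -0.001, "y": 0, "z": 0.02, "ax": 0, "ay": 0, "az": 0}
    - {"x": 0, "y": 0, "z": 0.02, "ax": 0, "ay": 0, "az": 0}
    - {"x": 0, "y": 0, "z": 0.015, "ax": 0, "ay": 0, "az": 0}
    - {"x": 0, "y": 0, "z": 0, "ax": 0, "ay": 0, "az": 0}

```text
time_s: 14.32
tcp_pos: [0.5192, -0.2779, 0.1603]
orientation: [[0.162, 0.987, -0.003], [0.987, -0.162, 0.002], [0.001, -0.003, -1.0]]
ft_force: [-0.7, -0.8, -0.0]
width: 0.0114
grip_force: 30.0
```

Call:
arm_command:
  moves:
    - {"x": 0, "y": 0, "z": 0.02, "ax": 0, "ay": 0, "az": 0}
    - {"x": 0, "y": 0, "z": 0.02, "ax": 0, "ay": 0, "az": 0}
    - {"x": 0, "y": 0, "z": 0.015, "ax": 0, "ay": 0, "az": 0}
    - {"x": 0, "y": 0, "z": 0.004, "ax": 0, "ay": 0, "az": 0}
    - {"x": 0, "y": 0, "z": 0.003, "ax": 0, "ay": 0, "az": 0}
    - {"x": 0, "y": 0, "z": 0, "ax": 0, "ay": 0, "az": 0}

```text
time_s: 15.08
tcp_pos: [0.5203, -0.2797, 0.1001]
orientation: [[0.163, 0.987, 0.001], [0.987, -0.163, -0.0], [-0.0, 0.001, -1.0]]
ft_force: [0.2, 0.5, -0.2]
width: 0.0116
grip_force: 30.0
```

Call:
arm_command:
  moves:
    - {"x": 0, "y": 0, "z": 0.001, "ax": 0, "ay": 0, "az": 0}
    - {"x": 0, "y": 0, "z": 0.001, "ax": 0, "ay": 0, "az": 0}
    - {"x": 0, "y": 0, "z": 0, "ax": 0, "ay": 0, "az": 0}
    - {"x": 0, "y": 0, "z": 0, "ax": 0, "ay": 0, "az": 0}

```text
time_s: 15.58
tcp_pos: [0.5199, -0.2795, 0.0977]
orientation: [[0.163, 0.987, -0.0], [0.987, -0.163, 0.0], [0.0, -0.0, -1.0]]
ft_force: [0.5, 0.2, -0.6]
width: 0.0114
grip_force: 30.0
```

Call:
arm_command:
  moves:
    - {"x": 0, "y": 0, "z": 0.001, "ax": 0, "ay": 0, "az": 0}
    - {"x": 0, "y": 0, "z": 0, "ax": 0, "ay": 0, "az": 0}
    - {"x": 0, "y": 0, "z": 0, "ax": 0, "ay": 0, "az": 0}

```text
time_s: 15.95
tcp_pos: [0.5199, -0.2795, 0.0967]
orientation: [[0.163, 0.987, -0.0], [0.987, -0.163, 0.0], [0.0, -0.0, -1.0]]
ft_force: [-0.4, 0.3, -0.8]
width: 0.0116
grip_force: 30.0
```

It is back at the original seating height, so I release and retreat upward.

Call:
arm_command:
  moves:
    - {"x": 0, "y": 0, "z": 0, "ax": 0, "ay": 0, "az": 0}
    - {"x": 0, "y": 0, "z": 0, "ax": 0, "ay": 0, "az": 0}
    - {"x": 0, "y": 0, "z": 0, "ax": 0, "ay": 0, "az": 0}
    - {"x": 0, "y": 0, "z": 0, "ax": 0, "ay": 0, "az": 0}
    - {"x": 0, "y": 0, "z": 0, "ax": 0, "ay": 0, "az": 0}
    - {"x": 0, "y": 0, "z": 0, "ax": 0, "ay": 0, "az": 0}
    - {"x": 0, "y": 0, "z": 0, "ax": 0, "ay": 0, "az": 0}
    - {"x": 0, "y": 0, "z": 0, "ax": 0, "ay": 0, "az": 0}
  claw: 100

```text
time_s: 16.95
tcp_pos: [0.52, -0.2796, 0.0967]
orientation: [[0.163, 0.987, -0.0], [0.987, -0.163, 0.0], [0.0, -0.0, -1.0]]
ft_force: [-0.3, -0.3, -0.3]
width: 0.0867
grip_force: 0.0
```

Call:
arm_command:
  moves:
    - {"x": 0, "y": 0, "z": -0.015, "ax": 0, "ay": 0, "az": 0}
    - {"x": 0, "y": 0, "z": -0.025, "ax": 0, "ay": 0, "az": 0}
    - {"x": 0, "y": 0, "z": -0.035, "ax": 0, "ay": 0, "az": 0}
    - {"x": 0, "y": 0, "z": -0.04, "ax": 0, "ay": 0, "az": 0}
    - {"x": 0, "y": 0, "z": -0.04, "ax": 0, "ay": 0, "az": 0}
    - {"x": -0.03, "y": 0, "z": -0.04, "ax": 0, "ay": 0, "az": 0}
    - {"x": -0.05, "y": 0, "z": 0, "ax": 0, "ay": 0, "az": 0}
    - {"x": 0, "y": 0, "z": 0, "ax": 0, "ay": 0, "az": 0}
    - {"x": 0, "y": 0, "z": 0, "ax": 0, "ay": 0, "az": 0}

```text
time_s: 18.08
tcp_pos: [0.5068, -0.3581, 0.2921]
orientation: [[0.164, 0.986, 0.0], [0.986, -0.164, 0.001], [0.001, 0.0, -1.0]]
ft_force: [-0.1, 0.4, -0.2]
width: 0.0919
grip_force: 0.0
```

```bash
python3 - <<'E'
from h import *
state(); im,ci=snap("side","pics/side5.png")
a=cv2.imread("pics/side0.png").astype(np.float32);b=cv2.imread("pics/side5.png").astype(np.float32)
# template of the probe (handle+collar) from the first picture, matched in the new one; also brush and needle
for n,(x,y,w,h) in dict(probe=(353,226,13,28),brush=(369,236,14,32),needle=(382,256,12,22)).items():
    t=a[y:y+h,x:x+w];m=cv2.matchTemplate(b[y-10:y+h+10,x-10:x+w+10],t,cv2.TM_CCOEFF_NORMED);_,v,_,l=cv2.minMaxLoc(m);print(n,round(v,2),"shift",l[0]-10,l[1]-10)
E
```

```text
18.07 [ 0.5068 -0.3581  0.2921] [[0.164, 0.986, 0.0], [0.986, -0.164, 0.001], [0.001, 0.0, -1.0]] [-0.1  0.4 -0.2] 0.0919
probe 0.61 shift 1 -3
brush 0.73 shift 0 0
needle 0.8 shift 0 0
```

The brush and needle are unmoved. The probe match is uncertain because the arm's shadow changes its shading, so I'll compare its brightness profiles directly.

```bash
python3 - <<'E'
from h import *
a=cv2.imread("pics/side0.png",0);b=cv2.imread("pics/side5.png",0)
T=camera_info("side")
for z in(.144,.084,.08): print(z,proj(T,[.5185,-.2795,z]).round(1))
print("along handle");
for v in range(222,258,2): print(v,a[v,350:372].tolist(),"|",b[v,350:372].tolist())
E
```

```text
0.144 [361.4 228. ]
0.084 [358.3 248.6]
0.08 [358.1 249.9]
along handle
222 [54, 51, 54, 49, 45, 46, 41, 45, 98, 160, 169, 168, 167, 163, 163, 165, 167, 167, 166, 167, 167, 163] | [52, 49, 51, 52, 51, 47, 46, 46, 102, 172, 178, 175, 175, 171, 175, 172, 174, 177, 171, 172, 172, 174]
224 [49, 49, 47, 47, 53, 48, 49, 44, 70, 137, 169, 168, 167, 164, 163, 164, 163, 166, 164, 165, 162, 164] | [47, 49, 48, 49, 47, 51, 45, 43, 73, 144, 176, 174, 173, 178, 174, 174, 174, 170, 174, 175, 171, 173]
226 [46, 55, 45, 54, 51, 49, 43, 42, 87, 157, 165, 162, 165, 169, 164, 166, 163, 162, 165, 167, 162, 167] | [52, 52, 51, 47, 43, 50, 45, 43, 87, 149, 158, 155, 160, 160, 169, 177, 172, 171, 174, 174, 169, 172]
228 [48, 47, 43, 48, 50, 45, 43, 49, 101, 164, 174, 172, 173, 167, 161, 164, 167, 169, 163, 166, 162, 166] | [49, 58, 57, 47, 51, 51, 51, 50, 80, 98, 93, 86, 88, 98, 140, 178, 179, 175, 176, 172, 172, 173]
230 [53, 47, 53, 44, 50, 47, 48, 80, 112, 86, 104, 125, 123, 114, 142, 165, 166, 164, 166, 166, 163, 163] | [51, 47, 49, 53, 53, 46, 50, 90, 135, 85, 80, 93, 94, 96, 127, 176, 173, 173, 175, 
[... 1986 characters left out ...]
[86, 86, 91, 90, 85, 88, 89, 94, 94, 92, 92, 92, 91, 84, 88, 88, 92, 89, 89, 90, 94, 87]
252 [170, 172, 167, 172, 163, 150, 123, 111, 116, 124, 118, 136, 152, 170, 164, 165, 170, 167, 168, 174, 173, 163] | [89, 91, 87, 91, 87, 91, 89, 89, 92, 90, 94, 93, 85, 88, 88, 86, 90, 86, 91, 86, 94, 87]
254 [174, 170, 168, 167, 172, 171, 173, 173, 171, 169, 169, 173, 169, 174, 169, 166, 164, 156, 166, 148, 157, 145] | [97, 87, 86, 92, 89, 87, 89, 91, 92, 87, 86, 90, 89, 91, 88, 89, 86, 87, 87, 86, 86, 85]
256 [150, 170, 176, 172, 166, 173, 170, 167, 174, 169, 171, 176, 169, 166, 164, 141, 91, 81, 86, 79, 84, 73] | [84, 92, 89, 94, 92, 94, 90, 88, 88, 93, 88, 89, 88, 89, 91, 92, 91, 91, 88, 87, 94, 79]
```

The ring at row 236 and the top edge both fit zero shift, but the collar is in shadow. I'll move the arm aside and match again in the original light.

Call:
arm_command:
  moves:
    - {"x": 0.055, "y": 0, "z": 0, "ax": 0, "ay": 0, "az": 0}
    - {"x": 0.055, "y": 0, "z": 0, "ax": 0, "ay": 0, "az": 0}
    - {"x": 0.055, "y": 0, "z": 0, "ax": 0, "ay": 0, "az": 0}
    - {"x": 0.055, "y": 0, "z": 0, "ax": 0, "ay": 0, "az": 0}
    - {"x": 0.055, "y": 0, "z": 0, "ax": 0, "ay": 0, "az": 0}
    - {"x": 0.055, "y": 0, "z": 0, "ax": 0, "ay": 0, "az": 0}
    - {"x": 0.055, "y": 0, "z": 0, "ax": 0, "ay": 0, "az": 0}
    - {"x": 0.055, "y": 0, "z": 0, "ax": 0, "ay": 0, "az": 0}
    - {"x": 0.055, "y": 0, "z": 0, "ax": 0, "ay": 0, "az": 0}
    - {"x": 0.055, "y": 0, "z": 0, "ax": 0, "ay": 0, "az": 0}
    - {"x": 0, "y": 0, "z": 0, "ax": 0, "ay": 0, "az": 0}
    - {"x": 0, "y": 0, "z": 0, "ax": 0, "ay": 0, "az": 0}

```text
time_s: 19.62
tcp_pos: [0.5959, 0.1848, 0.2914]
orientation: [[0.161, 0.987, -0.001], [0.987, -0.161, -0.001], [-0.001, -0.001, -1.0]]
ft_force: [-0.7, 0.4, -0.3]
width: 0.0917
grip_force: 0.0
```

```bash
python3 - <<'E'
from h import *
state()
a0=cv2.imread("pics/side0.png");snap("side","pics/side6.png");b0=cv2.imread("pics/side6.png")
for n,(x,y,w,h) in dict(probe=(353,226,13,28),brush=(369,236,14,32),needle=(382,256,12,22),bottle=(332,288,18,30),stand=(338,245,80,75)).items():
    t=a0[y:y+h,x:x+w];m=cv2.matchTemplate(b0[y-10:y+h+10,x-10:x+w+10],t,cv2.TM_CCOEFF_NORMED);_,v,_,l=cv2.minMaxLoc(m);print(n,round(v,2),"shift",l[0]-10,l[1]-10)
E
```

```text
19.62 [0.5959 0.1848 0.2914] [[0.161, 0.987, -0.001], [0.987, -0.161, -0.001], [-0.001, -0.001, -1.0]] [-0.7  0.4 -0.3] 0.0917
probe 0.98 shift 0 0
brush 1.0 shift 0 0
needle 1.0 shift 0 0
bottle 1.0 shift 0 0
stand 1.0 shift 0 0
```

The probe is seated just as at the start (match 0.98, zero shift) and its neighbours are unmoved, so I hand in.

```bash
python3 -c "
from station import *
print(close_job())"
```

```text
the job is handed in; nothing more can be done
None
```

Job handed in at about 20 s: the odd rocker (4th from the +y end) was pressed over with the probe tip and all six look alike in the side view; the probe is back upright in hole 4, matching its starting picture, and the brush, needle and bottle did not move.

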